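# Send the sample carriage through the inspection hood and brake it at the pointer

### The arm

A 6-joint arm with a two-finger parallel gripper is mounted at the origin on the work surface. World frame = base frame: x ahead of the robot, y to its left, z up, the work surface at z = 0. Lengths are in m, angles in degrees, forces in N, time in s.
With the tool pointing down it reaches from about 0.375 to 0.9 m from the base axis. Payload 3.1 kg.
Tool frame: the origin (TCP) lies between the finger pads, 19 mm behind the fingertips; this is the grasp point; z points along the fingers, y is the line along which they close (so a half turn about z gives the same grasp; the last joint's range is limited). The gripper opens to 87 mm and grips with 3 to 60 N. Pads are 19 mm wide; open, the fingers measure 117 mm over their backs; the gripper's body (75 mm by 190 mm) begins 51 mm behind the grasp point.
Start: joints at [-86.316, 30.224, 82.088, -0, 67.689, -10.227], TCP at [0.15, -0.607, 0.241] pointing down, gripper open.
Joint ranges: [-176.69, 176.69], [-43.24, 126.21], [12.49, 139.97], [-82, 262], [0, 151.66], [-163.58, 163.58]. Speed limits (degrees/s): [159.86, 159.86, 180, 180, 180, 180].

### API

Orientations are given as a 3x3 rotation matrix whose columns are the frame's x, y, z axes.
In Python, from rig import telemetry, capture, camera_info, job gives the robot as it stands. The module is installed in compiled form; this text tells all that it offers.
- The arm moves only by the tool carry_out, never from a script. Its argument "deltas" is a list that holds one entry, the list of rows, each a list of 7 numbers: the shift along the tool's x, y, z scaled (see below), then the turn, a rotation vector about the tool's x, y, z scaled (see below), then the closure, from -1 (fully open) to 1 (shut). In form: [[[dx, dy, dz, ax, ay, az, claw], ...]]. A call has exactly 10 rows; each row is the pose to reach, as a shift and turn from the pose commanded when the call began, along the tool's axes at that moment, turning the shorter way round; what a row does not reach only later rows make up. The controller multiplies each number of a shift by 15 cm and each number of a turn by 360 degrees. A row lasts 1/12 s, in which the tool goes at most 41.7 mm and 7.16 degrees, less where a joint would pass 70% of its speed; a pose out of reach is approached as far as the arm can. A call with a number of a shift or a turn outside -1 to 1 is refused whole. A call with a gripper value outside its range is refused whole. The fingers move at their own pace and stop on an object; the grip force is fixed at half the most. Time passes only in rows, so rows that repeat a pose let the fingers close, or fill a call up. It gives the time, the measured TCP pose, the force, the opening and the grip force at its end, in the units of the state.
- telemetry.read_state(): the state, without advancing time (a new reading comes with each control period).
- capture(name): name is "scene" or "top" or "wrist"; returns the picture (480x640x3 uint8, red, green, blue); there is no depth.
- camera_info(name): a dict with "mtx" (3x3 intrinsics, pixels), "cam_to_world" (4x4, takes a point from camera to world coordinates); the wrist camera has in their place "T_tool_cam" (4x4, takes a point from camera to tool coordinates, whose origin is the TCP and whose axes are the flange's). Camera axes: x right, y down, z forward; pixel columns grow to the right and rows downward; lengths in m; the calibration is good to about 2 mm. A picture is of the moment at which its call begins: read the wrist's pose just before it. camera_info takes no time and is no camera call.
- job.hand_in(): hands the job in; it is judged then, once.
The state is a dict: "time_s": time; "joint_positions": joint angles; "qvel": joint speeds; "tau": joint torques, N m; "position": TCP position; "tcp_rot": TCP orientation; "force": force on the tool from outside, world axes, zero at the start; "moment": the same for the moment, N m; "opening": opening from 0.0 (shut) to 1.0 (fully open); "grasp_force": force on a finger pad.
Only numpy, scipy, OpenCV 4.12 (cv2) and the standard library are available. Lean on these libraries where they do the work, as an engineer would, in place of code of your own. Each camera call takes 0.05 s, during which the arm holds its last target. There are 200 camera calls.

### The job

Push the heavy sample carriage along its slideway so that it runs freely, with the hand off it, through the clear inspection hood at no less than 80 mm/s; meet it on the far side, brake it softly from the front down to a creep (under 40 mm/s) before it reaches the pointer post, and leave it released and at rest with its own pointer in line with the post's. It must not strike the end stop or be knocked hard, and leave the hood, bottle, jug and sharpener alone.

Things in the scene. Friction and masses are not known exactly. Their poses are not given: they have to be found in the camera images.
- track: Level aluminium and steel slideway fixed on the bench, 800 x 110 mm, rail tops at 30 mm height. Origin on the bench under the middle of the hood; +y is the direction of travel (roughly world +y), x across, z up; it spans y -365 to +435 mm. The end stop, a steel block 90 mm wide with a small rubber buffer, top at 64 mm height, meets the carriage's front face at y = 400 mm (joint value 0.31).
- hood: Clear plastic hood in a dark steel frame over the slideway, fixed to it: 142 mm across, 110 mm along the track (track y -55 to +55 mm), top at 115 mm height, inside 127 mm wide and 107 mm high, open at both ends. The hand cannot follow the carriage through it. Origin and axes coincide with the track's.
- carriage (a joint): Place in m along the track's +y of the carriage's centre: 0 under the hood's middle, start -0.25 to -0.18, travel from -0.27 to 0.31 (end stop). Nominal mass 3.0 kg (hidden, 0.7 to 1.35 times that), drag 0.3 N s/m plus dry friction 0.02 N: released at 0.12 m/s it would coast about 0.5 m. It only slides, cannot tip. Push and brake it on its flat end faces with shut fingers.
- carriage_center (a point): Middle of the grey carriage, a block 180 mm along the track, 96 mm wide, 35 to 70 mm in height, with a squat lidded steel canister 84 mm in diameter (top at 95 mm, knob to 101 mm) clamped in its middle and a small steel pointer at the middle of its far (+x) side. This point is 52.5 mm above the bench; axes as the track's.
- carriage_rear (a point): Middle of the carriage's rear end face (96 mm wide, 35 to 70 mm in height), 90 mm behind the centre: push here, towards the track's +y, with the TCP some 65 mm above the bench; lower, the gripper may rub on the carriage's top.
- carriage_front (a point): Middle of the carriage's front end face, 90 mm ahead of the centre: brake here.
- mark: Pointer post, fixed on the bench just beyond the slideway's +x side, that marks where to stop: 40 mm square foot, thin steel post, brass finger pointing across at 64 mm height (70 mm tall). Origin on the bench, y axis parallel to the track's. The carriage is in place when its centre is level with this origin along the track's y: 190 to 250 mm past the hood's middle.
- bottle: Green glass bottle, 72 mm in diameter, 190 mm tall, standing beyond the slideway; origin at the centre of its underside. Leave alone.
- jug: White plastic jug, 100 x 100 mm, 176 mm tall, standing beyond the slideway; origin at the centre of its underside. Leave alone.
- sharpener: Chrome hand-crank sharpener body on a foot 80 x 100 mm, 94 mm tall, crank to its +y, standing beyond the slideway; origin at the centre of its underside. Leave alone.
There are look-alikes about, which are no part of the job. What is shaped like the mark but green or orange is not meant.

How it is judged (in metres and radians):
On the way, in this order (a step that is already met when the one before it is completed fails the run):
1. the carriage runs through the hood on its own: centre 0 to 60 mm past the hood's middle, faster than 80 mm/s, the robot not touching it (value of joint carriage between 0 and 0.06 m and velocity of joint carriage above 0.08 m/s and contact force between each of the fingers, the arm and carriage below 0.1 N), for 0.1 s.
2. the carriage stands at the pointer, within 12 mm, slower than 8 mm/s (y of carriage_center in the frame of mark between -0.012 and 0.012 m and linear speed of carriage below 0.008 m/s), for 0.3 s.
At the end, for the whole second after the job is handed in: The carriage's centre is within 12 mm of the pointer post along the track, at rest (under 6 mm/s) and untouched (y of carriage_center in the frame of mark between -0.012 and 0.012 m and linear speed of carriage below 0.006 m/s and contact force between each of the fingers, the arm and carriage below 0.1 N).
It fails at once if the carriage strikes the end stop (joint value 0.31) (value of joint carriage above 0.306 m).
It fails at once if the carriage comes within 12 mm of the mark still faster than 45 mm/s (y of carriage_center in the frame of mark above -0.012 m and velocity of joint carriage above 0.045 m/s).
It fails at once if the robot knocks the carriage with more than 22 N (contact force between any of the fingers, the arm and carriage above 22 N).
It fails at once if the robot touches the hood with more than 4 N (contact force between any of the fingers, the arm and hood above 4 N).
It fails at once if the bottle, jug or sharpener is moved by more than 30 mm or tipped (distance of any of bottle, jug, sharpener from where it was at the start of the episode above 0.03 m or angle between any of bottle, jug, sharpener's own z axis and vertical above 0.3 rad).
It also fails if it takes over 38 s, if anything falls off the work surface, if the arm or the gripper's body presses on something with over 40 N, if the wrist force passes 120 N, or if a joint passes its speed limit or range.

## Working session

There is one attempt and no reset: what is moved stays moved. The work goes in short steps, Python scripts to look and compute and a tool call to move; the robot and the scene stay as the last step left them, time stands still between calls to the robot, and variables do not carry over. Pictures are saved under pics/ and viewed, at most 10 in all, crops included, and the job is handed in when it is done.

Besides the shell and the picture viewer there is one more tool, called as name(argument=value, ...), one argument or row to a line, values as JSON. carry_out: Moves the arm, as the interface text tells. Its arguments: {"type":"object","properties":{"deltas":{"type":"array","items":{"type":"array","items":{"type":"array","items":{"type":"number"}}}}},"required":["deltas"]}

```bash
mkdir -p pics; python3 - <<'E'
from rig import telemetry, capture, camera_info
import cv2, numpy as np
np.set_printoptions(precision=4,suppress=True)
for n in("scene","top"):
    cv2.imwrite(f"pics/{n}0.png",capture(n)[:,:,::-1]); c=camera_info(n); print(n,c["mtx"],c["cam_to_world"])
print(telemetry.read_state())
E
```

```text
scene [[435.1926   0.     326.5639]
 [  0.     435.1926 238.3527]
 [  0.       0.       1.    ]] [[ 0.3381  0.822  -0.4583  1.0849]
 [ 0.9411 -0.2907  0.1728 -0.068 ]
 [ 0.0088 -0.4897 -0.8718  0.906 ]
 [ 0.      0.      0.      1.    ]]
top [[485.6013   0.     311.8634]
 [  0.     485.6013 237.9344]
 [  0.       0.       1.    ]] [[-0.0321 -0.9719  0.2334  0.4259]
 [-0.9995  0.0323 -0.0027  0.072 ]
 [-0.0049 -0.2333 -0.9724  0.9894]
 [ 0.      0.      0.      1.    ]]
{'time_s': 0.1, 'joint_positions': array([-86.315 ,  30.2718,  82.1484,  -0.0012,  67.6895, -10.2272]), 'qvel': array([ 0.0547, -0.0304, -0.1797, -0.0389, -0.0991,  0.0272]), 'tau': array([ -0.0005, -44.0987, -17.7151,   0.0635,   0.0534,  -0.    ]), 'position': array([ 0.1503, -0.606 ,  0.2404]), 'tcp_rot': array([[ 0.9707,  0.2404, -0.0001],
       [ 0.2404, -0.9707,  0.0019],
       [ 0.0003, -0.0019, -1.    ]]), 'force': array([ 0.5863,  0.1229, -0.1381]), 'moment': array([ 0.0041,  0.0558, -0.0497]), 'grasp_force': 0.0, 'opening': 1.0023818494219836}
```

View pics/scene0.png

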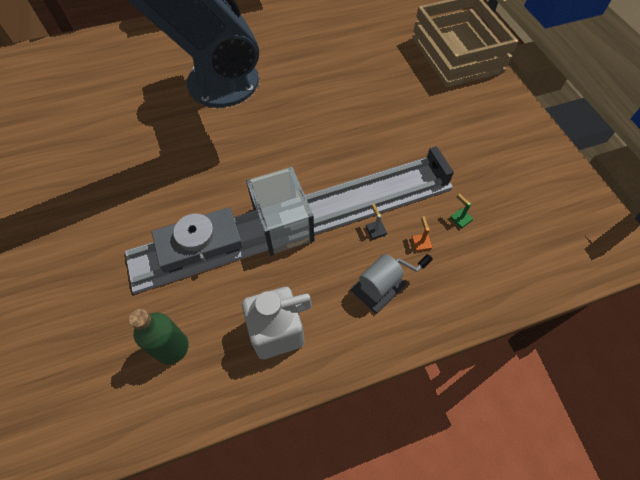

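View pics/top0.png

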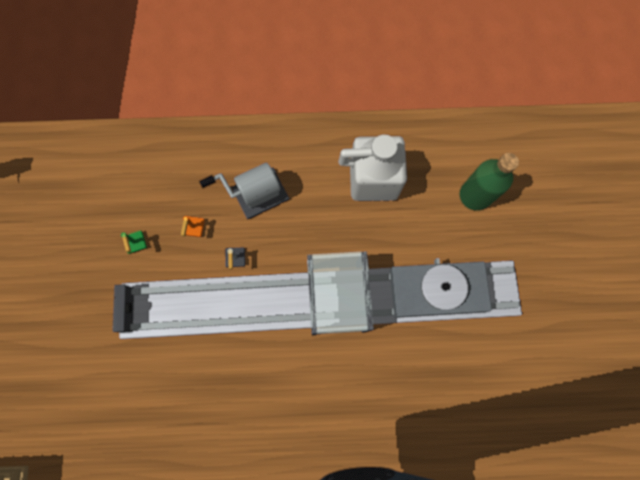

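Scene/top views: three posts stand beside the slideway. They are grey foot with brass finger (top 236,258 / scene 376,228), orange (194,227 / 422,240) and green (134,241 / 462,215). The grey one fits the mark, since it is neither orange nor green and is nearest the track. The carriage is at top (445,288), the hood at (340,292) and the end stop at (123,307). Next is the confirming enlarged crop.

```bash
python3 - <<'E'
import cv2, numpy as np
t=cv2.imread("pics/top0.png"); s=cv2.imread("pics/scene0.png")
f=lambda im,x,y,w,h,k:cv2.resize(im[y:y+h,x:x+w],None,fx=k,fy=k,interpolation=cv2.INTER_CUBIC)
a=f(t,100,235,200,110,4); b=f(t,360,240,170,90,4)[:, :680]; 
b=f(t,370,240,160,90,2.5)  # 400x225
c=f(s,345,190,100,56,4)
cv2.imwrite("pics/crop1.png",np.vstack([a[:375],np.hstack([b[:224],c[:224]])]))
E
```

```text
(no output)
```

View pics/crop1.png

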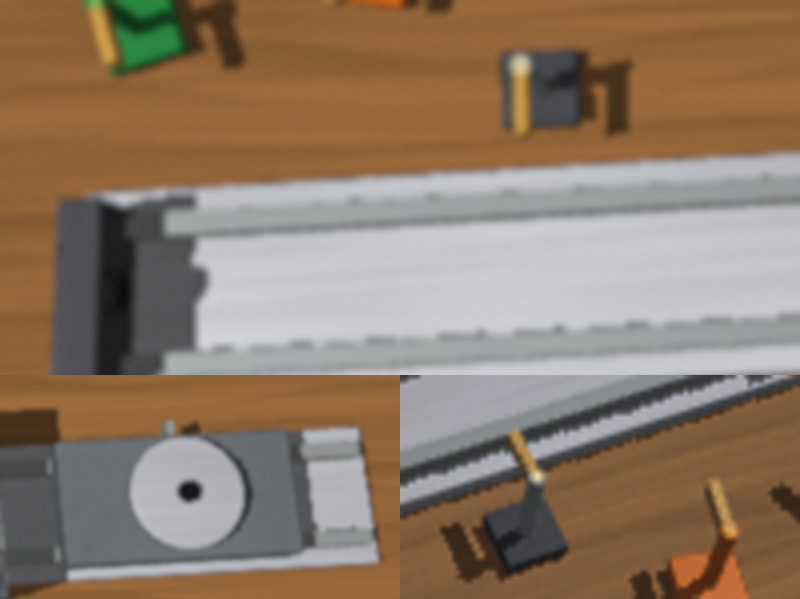

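The crop confirms it: the grey foot with steel post and brass finger (post head at top 230,250.8) is the mark. Carriage top corners are at top (392,268), (396.8,318), (486,262.8) and (491,311), and the knob is at (445.6,286.4). I also need the hood corners.

```bash
cat > h.py <<'E'
import numpy as np
from rig import camera_info
np.set_printoptions(precision=4,suppress=True)
def ray(n,p):
    c=camera_info(n); T=c["cam_to_world"]; d=T[:3,:3]@np.linalg.solve(c["mtx"],[p[0],p[1],1.]); return T[:3,3],d
def plane(n,p,z):
    o,d=ray(n,p); return o+d*(z-o[2])/d[2]
def tri(p,q):
    a,u=ray("top",p); b,v=ray("scene",q); u/=np.linalg.norm(u); v/=np.linalg.norm(v)
    s=np.linalg.lstsq(np.c_[u,-v],b-a,rcond=None)[0]; P=a+s[0]*u;Q=b+s[1]*v
    return (P+Q)/2,np.linalg.norm(P-Q)
E
python3 - <<'E'
from h import *
import cv2
print("knob",tri((445.6,286.4),(193,230)),plane("top",(445.6,286.4),.101),plane("scene",(193,230),.101))
print("head",tri((230,250.8),(379.5,215.7)),plane("top",(230,250.8),.068),plane("scene",(379.5,215.7),.068))
print("tip",tri((230.5,268),(373.7,204.5)))
print("foot",plane("top",(235.25,257.5),.008))
C=[plane("top",p,.07)[:2] for p in((392,268),(396.8,318),(486,262.8),(491,311))]
print("corners",C,np.mean(C,0)); 
for a,b in((2,0),(3,1)): d=C[a]-C[b]; print(np.linalg.norm(d),np.degrees(np.arctan2(-d[1],-d[0])))
t=cv2.imread("pics/top0.png");s=cv2.imread("pics/scene0.png")
f=lambda im,x,y,w,h,k:cv2.resize(im[y:y+h,x:x+w],None,fx=k,fy=k,interpolation=cv2.INTER_CUBIC)
cv2.imwrite("pics/crop2.png",np.hstack([f(t,300,245,80,95,5),f(s,240,160,80,95,5)]))
g=f(s,120,145,340,150,2.3); cv2.imwrite("pics/crop3.png",g)
E
```

```text
knob (array([ 0.5409, -0.1735,  0.0924]), np.float64(0.003344894010303676)) [ 0.5396 -0.1728  0.101 ] [ 0.5472 -0.1707  0.101 ]
head (array([0.6276, 0.231 , 0.0659]), np.float64(0.0031602875285539176)) [0.6267 0.2291 0.068 ] [0.6289 0.2318 0.068 ]
tip (array([0.594 , 0.2304, 0.0645]), np.float64(0.004035087327232203))
foot [0.6253 0.2284 0.008 ]
corners [array([ 0.5822, -0.0822]), array([ 0.4873, -0.0845]), array([ 0.5864, -0.2631]), array([ 0.4945, -0.2619])] [ 0.5376 -0.1729]
0.1809970965088021 91.3168387386271
0.17755744237249138 92.3371651955243
```

View pics/crop2.png

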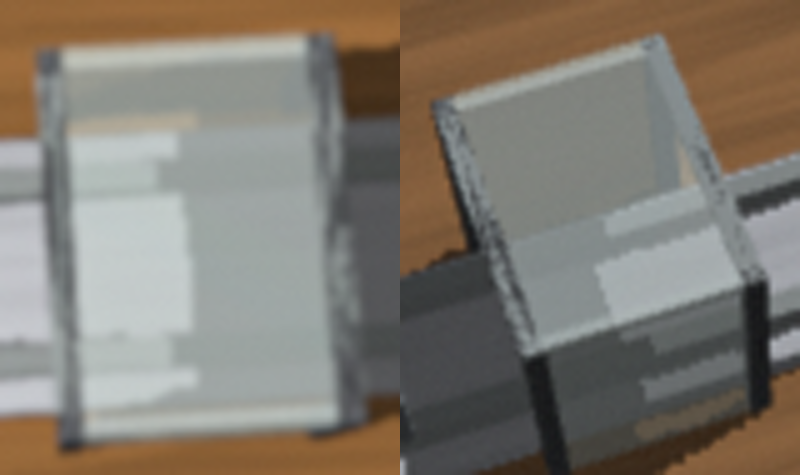

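View pics/crop3.png

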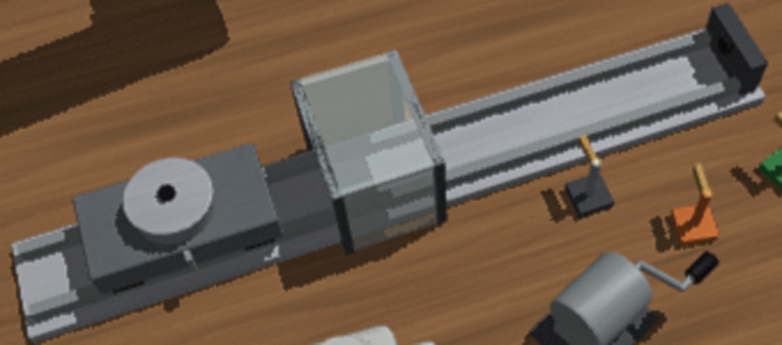

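The hood crop gives hood-top outer corners at top (307.6,255.4), (366.4,252.4), (312.4,334), (371.6,330.6) and scene (247,181), (291,168), (313,215.6), (266,230.4). The wide scene crop gives slideway +x corners at (451.3,187.6) and (132.2,292).

```bash
python3 - <<'E'
from h import *
T=((307.6,255.4),(366.4,252.4),(312.4,334),(371.6,330.6)); S=((313,215.6),(266,230.4),(291,168),(247,181))
P=np.array([plane("top",p,.115)[:2] for p in T]); Q=np.array([plane("scene",p,.115)[:2] for p in S])
print(P,P.mean(0)); print(Q,Q.mean(0))
for z in(.015,.03):
  for a,b in(((451.3,187.6),(132.2,292)),):
    A,B=plane("scene",a,z),plane("scene",b,z);d=A-B;print("scene end",z,A,B,np.linalg.norm(d),np.degrees(np.arctan2(d[1],d[0])))
  # top: +x far corner (126,283), rear (514,261.3); -x: rear(521,316)
  A,B=plane("top",(123,284),z),plane("top",(514,261.3),z);d=A-B;print("top end",z,A,B,np.linalg.norm(d),np.degrees(np.arctan2(d[1],d[0])))
K=np.array([.5396,-.1728])
for H in(P.mean(0),Q.mean(0)): d=H-K;print("hood-knob",np.linalg.norm(d),np.degrees(np.arctan2(d[1],d[0])))
th=np.radians(91.9)
yd=np.array([np.cos(th),np.sin(th)]); xd=np.array([np.sin(th),-np.cos(th)]); H=P.mean(0)
for n,p in dict(knob=K,carr=np.array([.5376,-.1729]),headT=np.array([.6267,.2291]),headS=np.array([.6289,.2318]),foot=np.array([.6253,.2284])).items(): print(n,(p-H)@xd,(p-H)@yd)
E
```

```text
[[ 0.6031  0.0785]
 [ 0.6051 -0.0297]
 [ 0.4612  0.0742]
 [ 0.4637 -0.0307]] [0.5333 0.0231]
[[ 0.6067  0.0803]
 [ 0.6086 -0.0248]
 [ 0.468   0.0745]
 [ 0.4704 -0.0297]] [0.5384 0.0251]
scene end 0.015 [0.5833 0.4547 0.015 ] [ 0.6014 -0.3376  0.015 ] 0.7925167505374802 91.31249749522229
top end 0.015 [0.5767 0.454  0.015 ] [ 0.5972 -0.3404  0.015 ] 0.7946363363537944 91.47428273091047
scene end 0.03 [0.5917 0.4459 0.03  ] [ 0.6096 -0.3331  0.03  ] 0.7791741498274961 91.31249749522229
top end 0.03 [0.5744 0.4481 0.03  ] [ 0.5946 -0.334   0.03  ] 0.7824036867839389 91.47428273091047
hood-knob 0.19599334438288757 91.85349908552902
hood-knob 0.19787819377433258 90.34933750385646
knob -0.00015906701716870888 -0.19599327983396067
carr -0.0021612829668910772 -0.19602691449877782
headT 0.10021811298570715 0.20279794591539088
headS 0.10250642244242802 0.2054235201059789
foot 0.09879567405851666 0.20214474801397558
```

carry_out(
  deltas=[
    [[0.1,-0.04,0,0,0,-0.019,1],[0.2,-0.08,0,0,0,-0.038,1],[0.3,-0.12,0,0,0,-0.057,1],[0.4,-0.16,0,0,0,-0.076,1],[0.5,-0.2,0,0,0,-0.095,1],[0.6,-0.24,0,0,0,-0.114,1],[0.7,-0.28,0,0,0,-0.133,1],[0.8,-0.32,0,0,0,-0.152,1],[0.9,-0.36,0,0,0,-0.171,1],[1,-0.4,0,0,0,-0.19,1]],
  ],
)

```text
time_s: 0.93
position: [0.2819, -0.5115, 0.2408]
tcp_rot: [[0.128, 0.992, -0.0], [0.992, -0.128, 0.001], [0.001, -0.0, -1.0]]
force: [0.0, 0.8, -0.4]
opening: 0.326
grasp_force: 0.0
```

```bash
cat >> h.py <<'E'
th=np.radians(91.45); yd=np.array([np.cos(th),np.sin(th),0]); xd=np.array([np.sin(th),-np.cos(th),0]); H=np.array([.5355,.0235,0])
def where(): 
    from rig import telemetry
    s=telemetry.read_state(); p=np.array(s["position"]); R=np.array(s["tcp_rot"])
    print("t",s["time_s"],"pos",p,"track xy",(p-H)@xd,(p-H)@yd,"ang",np.degrees(np.arctan2(R[1,0],R[0,0])),"F",s["force"],"zax",R[:,2])
    return p,R
def to(x,y,z):
    p,R=where(); w=H+x*xd+y*yd; w[2]=z; print("delta/0.15",R.T@(w-p)/.15)
    a=np.degrees(np.arctan2(R[1,0],R[0,0])); print("turn",-(91.45-a)/360)
E
python3 -c "
from h import *
to(0,-.34,.16)"
```

```text
t 0.9333 pos [ 0.2819 -0.5115  0.2408] track xy -0.26701237009050366 -0.5283724281688251 ang 82.64620667153578 F [ 0.0008  0.8208 -0.3606] zax [-0.0003  0.0011 -1.    ]
delta/0.15 [1.5129 1.5672 0.5393]
turn -0.024454981467956178
```

carry_out(
  deltas=[
    [[0.1,0.1,0,0,0,-0.003,1],[0.2,0.2,0,0,0,-0.006,1],[0.3,0.3,0,0,0,-0.009,1],[0.4,0.4,0,0,0,-0.012,1],[0.5,0.5,0,0,0,-0.015,1],[0.6,0.6,0,0,0,-0.018,1],[0.7,0.7,0,0,0,-0.021,1],[0.8,0.8,0,0,0,-0.023,1],[0.9,0.9,0,0,0,-0.0245,1],[1,1,0,0,0,-0.0245,1]],
  ],
)

```text
time_s: 1.77
position: [0.4507, -0.3827, 0.2408]
tcp_rot: [[-0.02, 1.0, -0.001], [1.0, 0.02, 0.001], [0.001, -0.001, -1.0]]
force: [0.4, -0.5, -0.2]
opening: 0.008
grasp_force: 0.0
```

```bash
python3 -c "
from h import *
to(0,-.34,.14)"
```

```text
t 1.7667 pos [ 0.4507 -0.3827  0.2408] track xy -0.09503766187415816 -0.40396494545767864 ang 91.14978739441513 F [ 0.3883 -0.5034 -0.1619] zax [-0.0007  0.0009 -1.    ]
delta/0.15 [0.4291 0.6318 0.6717]
turn -0.0008339239044024301
```

carry_out(
  deltas=[
    [[0.08,0.12,0.1,0,0,-0.001,1],[0.16,0.24,0.2,0,0,-0.001,1],[0.24,0.36,0.3,0,0,-0.001,1],[0.32,0.48,0.4,0,0,-0.001,1],[0.4,0.6,0.5,0,0,-0.001,1],[0.43,0.63,0.6,0,0,-0.001,1],[0.43,0.632,0.72,0,0,-0.001,1],[0.43,0.632,0.84,0,0,-0.001,1],[0.43,0.632,0.95,0,0,-0.001,1],[0.43,0.632,1,0,0,-0.001,1]],
  ],
)

```text
time_s: 2.6
position: [0.5424, -0.3161, 0.0885]
tcp_rot: [[-0.026, 1.0, -0.004], [1.0, 0.026, 0.003], [0.003, -0.004, -1.0]]
force: [-0.0, 0.4, -0.8]
opening: 0.007
grasp_force: 0.0
```

```bash
python3 -c "
from h import *
to(0,-.315,.065)"
```

```text
t 2.6 pos [ 0.5424 -0.3161  0.0885] track xy -0.0016553391995246238 -0.3396764160865096 ang 91.51147013700523 F [-0.0317  0.4175 -0.8008] zax [-0.0037  0.0031 -1.    ]
delta/0.15 [0.164  0.0118 0.1572]
turn 0.00017075038057008386
```

carry_out(
  deltas=[
    [[0,0,0.06,0,0,0,1],[0,0,0.12,0,0,0,1],[0.03,0,0.157,0,0,0,1],[0.06,0.005,0.157,0,0,0,1],[0.09,0.01,0.157,0,0,0,1],[0.12,0.01,0.157,0,0,0,1],[0.15,0.01,0.157,0,0,0,1],[0.164,0.01,0.157,0,0,0,1],[0.164,0.01,0.157,0,0,0,1],[0.164,0.01,0.157,0,0,0,1]],
  ],
)

```text
time_s: 3.43
position: [0.5448, -0.2927, 0.0681]
tcp_rot: [[-0.026, 1.0, 0.001], [1.0, 0.026, -0.001], [-0.001, 0.001, -1.0]]
force: [-0.5, -0.2, 0.3]
opening: 0.007
grasp_force: 0.0
```

```bash
python3 -c "
from h import *
from rig import capture
import cv2
to(0,-.295,.065)
s=capture('scene')[:,:,::-1]; w=capture('wrist')[:,:,::-1]; a=cv2.resize(s[180:300,110:270],(640,480)); 
cv2.imwrite('pics/c4.png',np.hstack([cv2.resize(a,(400,300)),cv2.resize(w,(400,300))]))"
```

```text
t 3.4333 pos [ 0.5448 -0.2927  0.0681] track xy 0.001272875583037748 -0.31632853288798746 ang 91.5164379969052 F [-0.5044 -0.1554  0.3177] zax [ 0.0006 -0.0006 -1.    ]
delta/0.15 [ 0.1422 -0.0083  0.0208]
turn 0.0001845499914033155
```

View pics/c4.png

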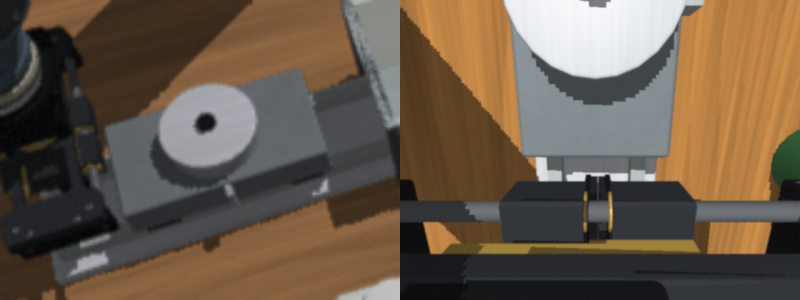

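The hand sits straight behind the carriage with a gap of about 19 mm. The canister and wrist view are symmetric, so I start the approach.

carry_out(
  deltas=[
    [[0.027,-0.006,0.01,0,0,0,1],[0.047,-0.008,0.015,0,0,0,1],[0.063,-0.008,0.015,0,0,0,1],[0.077,-0.008,0.015,0,0,0,1],[0.087,-0.008,0.015,0,0,0,1],[0.093,-0.008,0.015,0,0,0,1],[0.1,-0.008,0.015,0,0,0,1],[0.107,-0.008,0.015,0,0,0,1],[0.113,-0.008,0.015,0,0,0,1],[0.12,-0.008,0.015,0,0,0,1]],
  ],
)

```text
time_s: 4.37
position: [0.5429, -0.2748, 0.0655]
tcp_rot: [[-0.026, 1.0, 0.0], [1.0, 0.026, -0.0], [-0.0, 0.0, -1.0]]
force: [0.8, -0.2, -0.2]
opening: 0.004
grasp_force: 0.0
```

```bash
python3 -c "
from h import *
where()"
```

```text
t 4.3667 pos [ 0.5429 -0.2748  0.0655] track xy -0.0001328535418789658 -0.2984071312565556 ang 91.48667154207683 F [ 0.7788 -0.2315 -0.2193] zax [ 0.0001 -0.0001 -1.    ]
```

carry_out(
  deltas=[
    [[0.007,0,0,0,0,0,1],[0.013,0,0,0,0,0,1],[0.02,0,0,0,0,0,1],[0.027,0,0,0,0,0,1],[0.035,0,0,0,0,0,1],[0.047,0,0,0,0,0,1],[0.061,0,0,0,0,0,1],[0.08,0,0,0,0,0,1],[0.103,0,0,0,0,0,1],[0.129,0,0,0,0,0,1]],
  ],
)

```text
time_s: 5.2
position: [0.5424, -0.2551, 0.0655]
tcp_rot: [[-0.026, 1.0, 0.0], [1.0, 0.026, 0.0], [0.0, 0.0, -1.0]]
force: [0.1, -0.2, -0.0]
opening: 0.002
grasp_force: 0.0
```

carry_out(
  deltas=[
    [[0.031,0,0,0,0,0,1],[0.065,0,0,0,0,0,1],[0.104,0,0,0,0,0,1],[0.147,0,0,0,0,0,1],[0.193,0,0,0,0,0,1],[0.244,0,0,0,0,0,1],[0.299,0,0,0,0,0,1],[0.357,0,0,0,0,0,1],[0.419,0,0,0,0,0,1],[0.483,0,0,0,0,0,1]],
  ],
)

```text
time_s: 6.03
position: [0.5404, -0.182, 0.0655]
tcp_rot: [[-0.026, 1.0, -0.0], [1.0, 0.026, 0.0], [0.0, -0.0, -1.0]]
force: [-0.7, 0.7, -0.0]
opening: 0.006
grasp_force: 0.0
```

carry_out(
  deltas=[
    [[0.065,0,0,0,0,0,1],[0.131,0,0,0,0,0,1],[0.18,0,0,0,0,0,1],[0.205,0,-0.05,0,0,0,1],[0.215,0,-0.15,0,0,0,1],[0.215,0,-0.35,0,0,0,1],[0.215,0,-0.55,0,0,0,1],[0.25,0,-0.68,0,0,0,1],[0.35,0,-0.72,0,0,0,1],[0.5,0,-0.73,0,0,0,1]],
  ],
)

```text
time_s: 6.87
position: [0.54, -0.1089, 0.1772]
tcp_rot: [[-0.023, 1.0, 0.005], [1.0, 0.023, -0.002], [-0.003, 0.005, -1.0]]
force: [0.7, 0.5, 0.3]
opening: 0.004
grasp_force: 0.0
```

```bash
cat >> h.py <<'E'
def knob(name="k"):
    # bright round canister top near the track line, top view, z .095
    import cv2; from rig import capture, telemetry
    t=telemetry.read_state()["time_s"]; im=capture("top"); cv2.imwrite(f"pics/{name}.png",im[:,:,::-1]); return t,im
E
python3 -c "
from h import *
where(); t,im=knob('k1')
import cv2
g=cv2.cvtColor(im,cv2.COLOR_RGB2GRAY); c=cv2.HoughCircles(cv2.medianBlur(g,3),cv2.HOUGH_GRADIENT,1,30,param1=100,param2=15,minRadius=19,maxRadius=27)
for a in c[0][:8]:
  p=plane('top',a[:2],.095)-H; print(t,a,p@xd,p@yd)
"
```

```text
t 6.8667 pos [ 0.54   -0.1089  0.1772] track xy 0.001145342295586519 -0.13248275126179376 ang 91.34231783820888 F [0.7194 0.4575 0.2905] zax [ 0.0051 -0.0024 -1.    ]
6.8667 [383.5 158.5  24.1] 0.25859732756186943 -0.10675042696593474
```

Each call can only cover 150 mm, so timing is now critical. I check the carriage in the picture already taken; the clock is standing still.

View pics/k1.png

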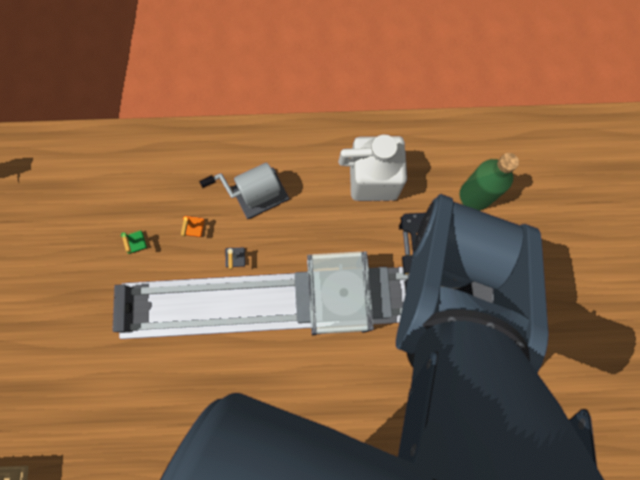

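The view shows the carriage already inside the hood, with its knob at (343.5,292.5) and front edge at column 297.

```bash
python3 -c "
from h import *
for p,z in(((343.5,292.5),.101),((297,297),.07)):
  q=plane('top',p,z)-H; print(q@xd,q@yd)
import scipy.integrate as si
for m in(2.1,3,4.05):
  for v in(.11,.118,.125):
    s=si.solve_ivp(lambda t,y:[y[1],-(.3*y[1]+.02)/m],(0,2.5),[-.003,v],t_eval=[.05,.88,1.3,1.71,2.1,2.5]);print(m,v,s.y[0],s.y[1])
from rig import telemetry
print(telemetry.read_state()['joint_positions'])
"
```

```text
-0.001236157125893248 -0.008533104028575688
-0.0009064639199143272 0.07780944404843079
2.1 0.11 [0.0025 0.0844 0.1199 0.151  0.1775 0.2017] [0.1087 0.0891 0.0801 0.0717 0.0642 0.0569]
2.1 0.118 [0.0029 0.091  0.1294 0.1632 0.192  0.2186] [0.1167 0.0962 0.0867 0.078  0.0701 0.0625]
2.1 0.125 [0.0032 0.0968 0.1377 0.1738 0.2047 0.2333] [0.1236 0.1024 0.0925 0.0835 0.0753 0.0674]
3 0.11 [0.0025 0.0872 0.1257 0.1607 0.1916 0.2211] [0.1091 0.0951 0.0885 0.0822 0.0765 0.0709]
3 0.118 [0.0029 0.0939 0.1355 0.1733 0.2068 0.2388] [0.1171 0.1024 0.0955 0.089  0.083  0.0772]
3 0.125 [0.0032 0.0998 0.144  0.1843 0.22   0.2543] [0.124  0.1089 0.1016 0.0949 0.0887 0.0826]
4.05 0.11 [0.0025 0.0888 0.1293 0.1667 0.2006 0.2335] [0.1093 0.0989 0.0938 0.089  0.0845 0.0801]
4.05 0.118 [0.0029 0.0957 0.1392 0.1796 0.2161 0.2518] [0.1173 0.1063 0.101  0.096  0.0914 0.0868]
4.05 0.125 [0.0032 0.1016 0.1479 0.1908 0.2298 0.2677] [0.1243 0.1129 0.1074 0.1022 0.0974 0.0926]
[-22.6567  29.3509  96.9718   0.1938  53.7388 -24.2565]
```

Carriage at t=6.87 was at about -0.010 m with v≈0.11 m/s. The hand can't get ahead of the front face in time at 150 mm per call. It can get ahead of the canister, so I'll brake on its front side. Turning the tool 45° during this call lets the next call's axes span 212 mm along the track.

carry_out(
  deltas=[
    [[0.12,0,0,0,0,0.012,1],[0.23,0,0,0,0,0.025,1],[0.33,0,0,0,0,0.038,1],[0.43,0,0,0,0,0.051,1],[0.52,0,0.02,0,0,0.064,1],[0.61,0,0.04,0,0,0.077,1],[0.7,0,0.06,0,0,0.09,1],[0.79,0,0.08,0,0,0.103,1],[0.89,0,0.1,0,0,0.115,1],[1,0,0.12,0,0,0.125,1]],
  ],
)

```text
time_s: 7.75
position: [0.5335, 0.0433, 0.156]
tcp_rot: [[0.691, 0.723, -0.002], [0.723, -0.691, 0.0], [-0.001, -0.002, -1.0]]
force: [-0.2, -0.3, -0.5]
opening: 0.003
grasp_force: 0.0
```

```bash
cat >> h.py <<'E'
def front(im,xo=(-.035,-.03,-.025,.025,.03,.035),lo=.05,hi=.37):
    import cv2; g=cv2.cvtColor(im,cv2.COLOR_RGB2GRAY).astype(np.float32); c=camera_info("top"); W=np.linalg.inv(c["cam_to_world"]); ys=np.arange(lo,hi,.001)
    P=[]
    for x in xo:
        w=H+x*xd+ys[:,None]*yd; w[:,2]=.07; q=(W[:3,:3]@w.T).T+W[:3,3]; q=(c["mtx"]@q.T).T; q=q[:,:2]/q[:,2:]
        P.append(cv2.remap(g,q[:,0].astype(np.float32)[None],q[:,1].astype(np.float32)[None],cv2.INTER_LINEAR)[0])
    return ys,np.median(P,0)
E
python3 -c "
from h import *
import cv2
t,im=knob('k2'); to(0,.22,.1)
for i in (cv2.imread('pics/k1.png')[:,:,::-1].copy(),im):
  ys,p=front(i); print(p[::5].astype(int)); d=np.diff(cv2.GaussianBlur(p[None],(9,1),0)[0]); k=np.argsort(-d)[:8]; print([(round(ys[j],3),round(float(d[j]),1)) for j in k])
  print(i.shape)
"
```

```text
t 7.8 pos [0.5325 0.0461 0.1555] track xy -0.00246963493803598 0.022704093779710388 ang 46.261015297163475 F [-0.3879  0.7553 -0.3619] zax [-0.0039  0.0025 -1.    ]
delta/0.15 [ 0.939  -0.9198  0.3732]
turn -0.12552495750787923
[138 135 126 126 126 127 141 180 181 187 184 184 187 187 188 188 189 185
 187 191 187 187 192 190 186 186 192 194 193 193 192 188 186 194 195 190
 194 194 193 187 192 195 196 193 194 192 195 187 197 197 198 196 193 198
 198 198 196 197 199 194 199 198 169 160]
[(np.float64(0.081), 8.7), (np.float64(0.08), 8.5), (np.float64(0.082), 7.5), (np.float64(0.079), 7.2), (np.float64(0.083), 5.4), (np.float64(0.078), 5.1), (np.float64(0.084), 3.0), (np.float64(0.077), 3.0)]
(480, 640, 3)
[ 58  61  63  65  66  67  71  79  64  70  77  77  90 113 109 123 133 133
 133 133 133 132 132 134 147 193 201 203 202 202 201 197 196 204 204 200
 203 203 202 196 202 204 205 203 203 201 204 196 205 206 207 204 201 207
 207 206 206 206 208 203 207 207 177 168]
[(np.float64(0.171), 9.4), (np.float64(0.172), 8.8), (np.float64(0.17), 8.8), (np.float64(0.173), 7.3), (np.float64(0.11), 7.1), (np.float64(0.169), 7.1), (np.float64(0.111), 6.5), (np.float64(0.109), 6.1)]
(480, 640, 3)
```

carry_out(
  deltas=[
    [[0.105,-0.102,0,0,0,-0.018,1],[0.262,-0.256,0,0,0,-0.036,1],[0.419,-0.41,0,0,0,-0.054,1],[0.572,-0.56,0,0,0,-0.072,1],[0.7,-0.686,0.03,0,0,-0.09,1],[0.786,-0.77,0.08,0,0,-0.108,1],[0.84,-0.823,0.16,0,0,-0.1255,1],[0.873,-0.855,0.26,0,0,-0.1255,1],[0.902,-0.883,0.34,0,0,-0.1255,1],[0.925,-0.906,0.39,0,0,-0.1255,1]],
  ],
)

```text
time_s: 8.63
position: [0.5302, 0.237, 0.0967]
tcp_rot: [[-0.03, 1.0, -0.003], [1.0, 0.03, 0.0], [0.0, -0.003, -1.0]]
force: [-0.5, -0.4, 1.2]
opening: 0.006
grasp_force: 0.0
```

```bash
python3 -c "
from h import *
to(0,.25,.096)
from rig import telemetry; print(telemetry.read_state()['qvel'])"
```

```text
t 8.6333 pos [0.5302 0.237  0.0967] track xy 0.0001518723757037788 0.2135986428676124 ang 91.69925808914178 F [-0.4849 -0.351   1.1735] zax [-0.0026  0.0001 -1.    ]
delta/0.15 [0.2427 0.0001 0.0049]
turn 0.0006923835809493777
[ 4.9457  8.5101 -1.2342 -1.3083 -7.7828  5.6071]
```

carry_out(
  deltas=[
    [[0.035,0,0,0,0,0,1],[0.067,0,0,0,0,0,1],[0.096,0,0,0,0,0,1],[0.123,0,0,0,0,0,1],[0.147,0,0,0,0,0,1],[0.168,0,0,0,0,0,1],[0.187,0,0,0,0,0,1],[0.203,0,0,0,0,0,1],[0.216,0,0,0,0,0,1],[0.227,0,0,0,0,0,1]],
  ],
)

```text
time_s: 9.47
position: [0.5306, 0.2703, 0.0985]
tcp_rot: [[-0.029, 1.0, 0.0], [1.0, 0.029, -0.0], [-0.0, 0.0, -1.0]]
force: [0.5, -0.3, -0.3]
opening: 0.006
grasp_force: 0.0
```

```bash
python3 -c "
from h import *
to(0,.252,.096)"
```

```text
t 9.4667 pos [0.5306 0.2703 0.0985] track xy 0.0013457731985297636 0.24684368410047328 ang 91.67289755341785 F [ 0.5399 -0.3225 -0.3436] zax [ 0.0001 -0.     -1.    ]
delta/0.15 [ 0.0344 -0.0088  0.0167]
turn 0.0006191598706051435
```

carry_out(
  deltas=[
    [[0.01,0,0,0,0,0,1],[0.018,0,0,0,0,0,1],[0.024,0,0,0,0,0,1],[0.029,0,0,0,0,0,1],[0.033,0,0,0,0,0,1],[0.035,0,0,0,0,0,1],[0.036,0,0,0,0,0,1],[0.036,0,0,0,0,0,1],[0.036,0,0,0,0,0,1],[0.036,0,0,0,0,0,1]],
  ],
)

```text
time_s: 10.3
position: [0.5304, 0.2754, 0.0984]
tcp_rot: [[-0.029, 1.0, -0.0], [1.0, 0.029, -0.0], [-0.0, -0.0, -1.0]]
force: [0.2, -0.2, 0.3]
opening: 0.006
grasp_force: 0.0
```

```bash
python3 -c "
from h import *
import cv2
from rig import capture
where(); t,im=knob('k3'); s=capture('scene')[:,:,::-1]; cv2.imwrite('pics/s3.png',s)
ys,p=front(im,lo=.2); print(p[::5].astype(int))
f=lambda i,x,y,w,h,k:cv2.resize(i[y:y+h,x:x+w],None,fx=k,fy=k,interpolation=cv2.INTER_CUBIC)
cv2.imwrite('pics/v3.png',np.hstack([f(im[:,:,::-1],170,235,160,120,2.5),f(s,280,150,160,120,2.5)]))
"
```

```text
t 10.3 pos [0.5304 0.2754 0.0984] track xy 0.0013157728258092697 0.2519862086511188 ang 91.66864455120722 F [ 0.2227 -0.2074  0.3048] zax [-0.0001 -0.0001 -1.    ]
[105 105 105 105 103 104  99  75  42  48  50  39  41  42  41  41  41  42
  55  82  87  87  86  84  73  74  74  76  77  77  77  76  75  77]
```

View pics/v3.png

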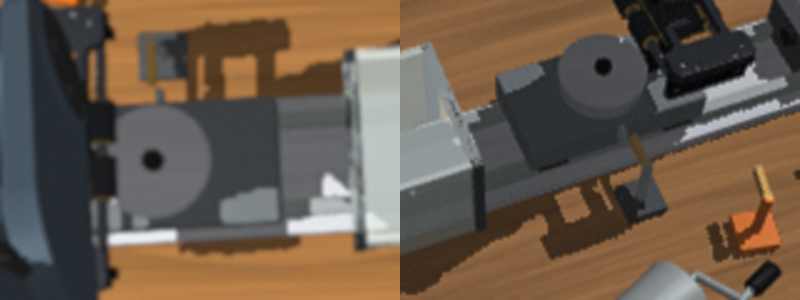

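The carriage rests against the finger. Its knob is at top (230.8,299), and its pointer (234,273.8) is slightly short of the brass tip (230.8,267).

```bash
python3 -c "
from h import *
for p,z in(((230.8,299),.101),((445.6,286.4),.101),((230,250.8),.068),((230.5,268),.064),((234,273.5),.06),((233,271.5),.06),((281.6,322),.07)):
  q=plane('top',p,z)-H; print(p,q@xd,q@yd)
"
```

```text
(230.8, 299) -0.0011667152760806076 0.1979173594037582
(445.6, 286.4) -0.0009119292881887625 -0.19631960895023232
(230, 250.8) 0.09633717806691787 0.20319484824416972
(230.5, 268) 0.06317632686940237 0.20350210398172053
(234, 273.5) 0.052726990121681076 0.19758784009555128
(233, 271.5) 0.056758496510186426 0.19944564066681292
(281.6, 322) -0.045894501195588716 0.10890995724704684
```

About 4–5 mm short of the pointer, well inside the 12 mm. I release forward, then lift away and recheck.

carry_out(
  deltas=[
    [[0.03,0,0,0,0,0,1],[0.08,0,0,0,0,0,1],[0.14,0,0,0,0,0,1],[0.18,0,-0.06,0,0,0,1],[0.2,0,-0.2,0,0,0,1],[0.2,-0.1,-0.4,0,0,0,1],[0.2,-0.3,-0.6,0,0,0,1],[0.2,-0.5,-0.8,0,0,0,1],[0.25,-0.75,-0.9,0,0,0,1],[0.3,-0.9,-0.95,0,0,0,1]],
  ],
)

```text
time_s: 11.23
position: [0.3917, 0.3172, 0.2441]
tcp_rot: [[-0.03, 1.0, 0.002], [1.0, 0.03, 0.002], [0.002, 0.002, -1.0]]
force: [-1.0, 0.0, -0.2]
opening: 0.005
grasp_force: 0.0
```

carry_out(
  deltas=[
    [[0.1,0,0,0,0,0,1],[0.25,0,0,0,0,0,1],[0.4,0,0,0,0,0,1],[0.55,0,0,0,0,0,1],[0.7,0,0,0,0,0,1],[0.85,0,0,0,0,0,1],[0.9,0,0,0,0,0,1],[0.9,0,0,0,0,0,1],[0.9,0,0,0,0,0,1],[0.9,0,0,0,0,0,1]],
  ],
)

```text
time_s: 12.07
position: [0.3899, 0.4505, 0.241]
tcp_rot: [[-0.029, 1.0, -0.001], [1.0, 0.029, -0.001], [-0.001, -0.001, -1.0]]
force: [0.5, -1.1, 0.1]
opening: 0.0
grasp_force: 0.0
```

```bash
python3 -c "
from h import *
import cv2
where(); t,im=knob('k4')
for k in range(2):
  ys,p=front(im,lo=.24,hi=.36); d=np.abs(np.diff(cv2.GaussianBlur(p[None],(9,1),0)[0])); print(t,ys[d.argmax()],d.max())
  t,im=knob('k5')
cv2.imwrite('pics/v4.png',cv2.resize(im[235:335,150:350,::-1],None,fx=4,fy=4,interpolation=cv2.INTER_CUBIC))
"
```

```text
t 12.0667 pos [0.3899 0.4505 0.241 ] track xy -0.13476960569208898 0.43056015261410346 ang 91.66584879147365 F [ 0.4894 -1.1076  0.113 ] zax [-0.0006 -0.0012 -1.    ]
12.0667 0.28700000000000003 11.603058
12.1167 0.28700000000000003 11.694565
```

View pics/v4.png

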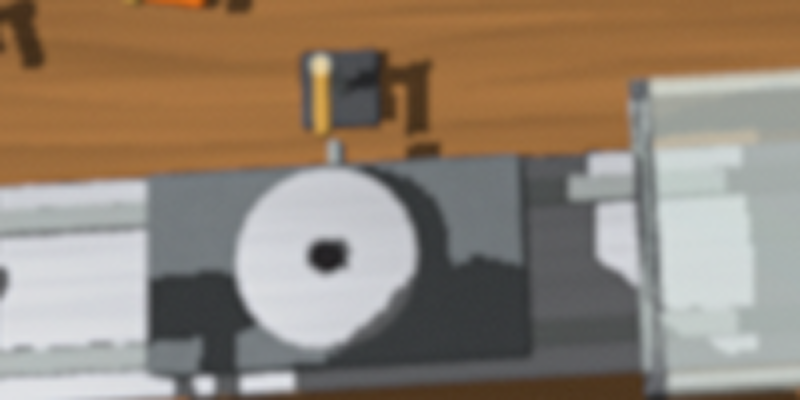

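The pointer (334,142 in the crop) lies about 5 mm short of the brass tip (321,132). I check that it is truly at rest before handing in.

```bash
python3 -c "
from h import *
import cv2
a=cv2.imread('pics/k4.png')
for k in range(20): t,im=knob('k6')
b=im[:,:,::-1]; r=np.s_[262:330,190:290]
g=[cv2.cvtColor(np.ascontiguousarray(i[r]),cv2.COLOR_BGR2GRAY).astype(np.float32) for i in(a,b)]
print(t,cv2.phaseCorrelate(*g),np.abs(g[0]-g[1]).mean())
"
```

```text
13.1667 ((-0.016163972153194095, -0.08170218901624082), 0.9948996509446039) 1.0461764
```

```bash
python3 -c "
from rig import job
print(job.hand_in())"
```

```text
the job is handed in; nothing more can be done
None
```

Handed in, verdict not shown: the carriage coasted through the hood hand-off at about 0.10 m/s and now rests released about 5–6 mm short of the pointer (tolerance 12 mm); I braked it on the canister's front, not the front end face, because the hand could not get ahead of that face in time.

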